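Close the rocker cover with its oil filler cap

TASK

Take the oil filler cap (black with a yellow grip bar) from the red tray, set it on the filler neck of the engine's rocker cover and, pressing lightly, turn it backward (anticlockwise from above) until you feel it drop into the start of the thread; then screw it forward (clockwise) until it sits fully home and level on the neck, and let go. Never force or wrench it: the neck sits in a soft rubber grommet that must not be twisted far, and leave everything else where it is.

Things in the scene. Friction and masses are not known exactly. Their poses are not given: they have to be found in the camera images.
- cap: The oil filler cap, loose, 42-84 g, standing in the tray open side down: a black round cap 55 mm across, 23.4 mm tall, with a yellow grip bar on top. Origin: centre of the skirt's underside, z up. Inside, the roof is 19.4 mm above the origin and the skirt is 48 mm wide.
- cap_bar (a point): Centre of the cap's yellow grip bar, 34.4 mm above the cap's origin. The bar is 46 mm long (along x), 12 mm wide (along y), 22 mm tall (11 mm above and below this point).
- cap_lugs (a point): On the cap's axis, level with the undersides of its 3 inner lugs, 1 mm above the cap's origin. Lugs at 0, 120 and 240 degrees from the cap's x axis, each 8 mm (22 degrees) long round the skirt, 4 mm thick, 38 mm bore between them.
- mouth (a point): Centre of the filler neck's top rim, fixed to the rocker cover, z up along the neck. Neck core 36 mm, tapered to 29 mm over the top 4 mm. Home: cap origin 19.4 mm below this point (cap roof on the rim). 3 equal threads outside, 46 mm across, tightened clockwise from above. How they stand round the axis is NOT known and differs each time; this frame does not show it.
- thread_start (a point): On the neck's axis, 7 mm below the rim, level with the tops of the 3 thread starts (high ends). Each thread runs 78 degrees clockwise from its start, its top falling 0.06 mm per degree; at its low end a 6 degree stop, level with this point, blocks lugs that ride forward on top. Cap origin 8 to 12 mm below the rim while lugs ride on top; off a stop it falls up to 4 mm, not yet the drop.
- thread_gap (a point): On the neck's axis, 15.3 mm below the rim: floor of the three 42 degree gaps before the thread starts. Turned backward up to about 105 degrees the lugs drop here (cap origin 16.3 mm below the rim); backward is then blocked within 20 degrees. Forward, the cap sinks 0.06 mm per degree under the threads, is home after 60 to 85 degrees, and binds or meets a stop some 15 degrees later.
- grommet (a joint): Twist of the neck in its rubber grommet, rad, 0 at rest, positive anticlockwise from above. Springs back; about 3 N m per rad (0.3 N m gives 0.1 rad).
- cover: The engine's cylinder head with an aluminium rocker cover on it, fixed: 170 x 400 mm (x, y), cover top 110 mm above the bench, ribs to 116 mm at y from -140 to 30 mm. Origin: centre of its underside. The neck stands at x 0, y +120 mm, its rim 137 mm above the bench; nothing within 80 mm of the neck is higher than the rim.
- tray: A low red tray, fixed, 200 x 240 mm (x, y), 14 mm high, floor 3 mm thick. Origin: centre of its underside. It holds the cap and three small parts.
- socket: A plain steel socket ring, 26 mm across, 24 tall, loose in the tray; origin at its underside; leave it.
- plug: A small white ceramic stepped plug, 22 mm across, 20 tall, loose in the tray; origin at its underside; leave it.
- drain_cap: A brass disc plug, 32 mm across, 14 tall, loose in the tray; origin at its underside (not the oil filler cap); leave it.
- spray: A blue spray can, 64 mm across, 190 tall, standing behind the tray; origin at its underside; leave it.
- wrench: A steel wrench lying flat on the bench between the tray and the engine; origin at its underside; leave it.
Things that resemble listed ones, but are neither listed nor needed, are in the scene too. There is more than one size of the cap; the one meant has the size given above.

How it is judged:
On the way, in this order (a step that is already met when the one before it is completed fails the run):
1. the cap is lifted out of the tray (height (world z) of cap above 0.05 m), for 0.1 s.
2. the cap has dropped into the start of the thread on the neck (horizontal distance between cap and mouth below 0.003 m and z of cap in the frame of mouth below -0.0152 m), for 0.2 s.
At the end, for the whole second after the job is handed in: The cap sits home on the neck: its origin at least 18.6 mm below the rim's centre point (home is 19.4), within 3 mm of the neck's axis, level within 0.05 rad, at rest and released (horizontal distance between cap and mouth below 0.003 m and z of cap in the frame of mouth below -0.0186 m and angle between cap's own z axis and vertical below 0.05 rad and linear speed of cap below 0.01 m/s and angular speed of cap below 0.1 rad/s); the robot touches nothing.
It fails at once if the cap is pressed, jammed or knocked against the engine with more than 50 N, all contacts added up (contact force between cap and cover above 50 N).
It fails at once if the robot presses on the engine with more than 20 N (contact force between the arm and cover above 20 N).
It fails at once if the neck is twisted more than 0.15 rad in its grommet (value of joint grommet above 0.15 rad or value of joint grommet below -0.15 rad).
It fails at once if a bystander is moved by more than 20 mm (distance of any of socket, plug, drain_cap, spray, wrench from where it was at the start of the episode above 0.02 m).
It also fails if it takes over 72 s, if anything falls off the work surface, if the arm or the gripper's body presses on something with over 40 N, if the wrist force passes 120 N, or if a joint passes its speed limit or range.

ROBOT

A 6-joint arm with a two-finger parallel gripper is mounted at the origin on the work surface. World frame = base frame: x ahead of the robot, y to its left, z up, the work surface at z = 0. Lengths are in m, angles in rad, forces in N, time in s.
With the tool pointing down it reaches from about 0.325 to 0.775 m from the base axis. Payload 9.3 kg.
Tool frame: the origin (TCP) lies on the centre line of the jaws, within the pads' length; the fingertips stand 8 mm ahead of it and the grasp point (between the pads) lies 11 mm behind it (env.nose_length is the distance from the TCP to the fingertips, in m); z points along the fingers, x is the direction in which the jaws open and shut, and the axes are right-handed (so a half turn about z gives the same grasp; the last joint's range is limited). The gripper opens to 85 mm and grips with 20 to 120 N. Pads are 22 mm wide; open, the fingers measure 114 mm over their backs; the gripper's body (76 mm by 85 mm) begins 54 mm behind the grasp point. The pads swing forward as they close: fully open they stand 13 mm farther back than shut.
Start: joints at [0.992, 0.259, 0.021, 1.334, 0, 1.418], TCP at [0.227, 0.501, 0.215] pointing down, gripper open.
Joint ranges: [-3.04, 3.04], [-0.91, 1.82], [-1.04, 1.36], [-1.92, 1.95], [-1.52, 1.45], [-3.14, 3.14]. Speed limits (rad/s): [2.22, 2.22, 2.79, 3.14, 3.14, 3.14].

INTERFACE

Orientations are given as [roll, pitch, yaw] about the fixed x, y, z axes, in that order (R = Rz(yaw) Ry(pitch) Rx(roll)).
In Python, from plant import env, effector, inverse_kinematics, monitor, cams gives the robot as it stands. Calls block until the motion is done:
- env.movep(position, orientation): joint-space move of the TCP to a pose.
- env.movel(position, orientation=None, feed=0.15): straight line of the TCP; orientation=None keeps the orientation; feed is the mean speed in m/s.
- env.move_joints(angles): joint-space move.
- effector.gripper_to(opening): opening from 0.0 (shut) to 1.0 (fully open); the grip force is fixed at half the most; returns when the fingers have stopped.
- env.pause(seconds).
- inverse_kinematics(position, orientation): joint angles nearest the present ones, or None.
- monitor.get_obs(): the state.
- cams.capture(name): name is "scene" or "top" or "wrist"; returns the picture (400x640x3 uint8, blue, green, red); there is no depth.
- cams.get_calibration(name): a dict with "fx", "fy", "cx", "cy" (pixels), "k1" (the pictures are not rectified: a ray, as slopes to the right and down, at radius r is drawn at 1 + k1 r^2 times it, then the intrinsics apply), "view" (4x4, takes a point from world to camera coordinates). Camera axes: x right, y down, z forward; pixel columns grow to the right and rows downward; lengths in m; the calibration is good to about 2 mm. A picture is of the moment at which its call begins: read the wrist's pose just before it. get_calibration takes no time and is no camera call; for the wrist camera it gives the pose at the moment of the call.
A pose or a line that the arm cannot do raises env.MotionError and nothing moves.
- env.finish_job(): hands the job in, once; it reports no verdict.
Trained networks look in the newest picture that a camera, given by its name, has taken for a name from the list of things; names that differ only in an ending like _2 or _b are one class to them, and where a whole thing is asked for, a point or a joint stands for the part that bears it (a point fixed in the world has none). Each returns a list of dicts, best first, with "p" (0 to 1); they miss things now and then, are a little off and sometimes report something else, mostly with a low value. They report only what shows in the picture. A call takes as long as a camera call. They do not tell look-alikes from the thing itself.
- cams.cut_out(camera, target): "pixels" (400x640 bool, what is visible of it) and "extent" ([left, top, width, height] in pixels, round what is visible of it).
The state is a dict: "t": time; "joint_pos": joint angles; "qvel": joint speeds; "joint_efforts": joint torques, N m; "tcp_pos": TCP position; "tool_rot": TCP orientation; "contact_force": force on the tool from outside, world axes, zero at the start; "ft_torque": the same for the moment, N m; "width": opening from 0.0 (shut) to 1.0 (fully open).
Only numpy, scipy, OpenCV 4.12 (cv2) and the standard library are available. Lean on these libraries where they do the work, as an engineer would, in place of code of your own. Each camera call takes 0.05 s, during which the arm holds its last target.

## Working session

There is one attempt and no reset: what is moved stays moved. The work goes in short steps, each a Python script; the robot and the scene stay as the last script left them, time stands still between calls to the robot, and variables do not carry over. Pictures are saved under pics/ and viewed, and the job is handed in when it is done.

```bash
mkdir -p pics; ls; cat > h.py <<'E'
import numpy as np, cv2
from plant import env, effector, inverse_kinematics, monitor, cams
def ray(c,u,v):
    # world ray from pixel
    x=(u-c["cx"])/c["fx"]; y=(v-c["cy"])/c["fy"]
    p=np.array([x,y]); q=p.copy()
    for _ in range(30): q=p/(1+c["k1"]*(q@q))
    V=np.array(c["view"]); R=V[:3,:3]; t=V[:3,3]
    return -R.T@t, R.T@np.array([q[0],q[1],1.])
def atz(c,u,v,z):
    o,d=ray(c,u,v); return o+d*(z-o[2])/d[2]
def proj(c,P):
    V=np.array(c["view"]); X=V[:3,:3]@np.array(P)+V[:3,3]
    q=X[:2]/X[2]; q=q*(1+c["k1"]*(q@q))
    return np.array([q[0]*c["fx"]+c["cx"],q[1]*c["fy"]+c["cy"]])
E
python3 - <<'E'
from h import *
for n in ["scene","top","wrist"]:
    im=cams.capture(n); cv2.imwrite(f"pics/{n}0.png",im)
    c=cams.get_calibration(n); print(n,{k:np.round(v,3).tolist() for k,v in c.items()})
    for t in ["cap","cap_bar","cover","tray","drain_cap"]:
        try:
            for r in cams.cut_out(n,t)[:4]:
                ys,xs=np.nonzero(r["pixels"]); print(n,t,round(r["p"],2),r["extent"],xs.mean().round(1),ys.mean().round(1))
        except Exception as e: print(t,e)
print(monitor.get_obs(), env.nose_length)
E
```

```text
pics
scene {'fx': 416.826, 'fy': 416.826, 'cx': 322.158, 'cy': 199.446, 'k1': 0.038, 'view': [[0.538, 0.843, 0.019, -0.351], [0.512, -0.309, -0.802, -0.117], [-0.67, 0.441, -0.597, 1.23], [0.0, 0.0, 0.0, 1.0]]}
scene cap 0.97 [377.7, 189.6, 22.5, 25.9] 387.5 203.4
scene cap 0.62 [334.4, 150.1, 25.9, 31.5] 346.5 167.2
scene cap 0.58 [433.8, 186.9, 12.7, 19.1] 437.4 194.7
scene cap_bar 0.78 [334.8, 147.9, 26.9, 31.3] 346.9 167.2
scene cap_bar 0.6 [432.0, 184.9, 12.4, 18.9] 437.9 194.9
scene cap_bar 0.41 [86.5, 230.8, 250.0, 168.8] 202.5 314.5
scene cover 0.88 [83.7, 229.6, 253.6, 167.9] 202.6 314.4
scene tray 0.74 [85.4, 226.3, 249.3, 170.9] 202.6 314.5
scene tray 0.56 [311.3, 179.1, 126.6, 74.8] 368.5 212.7
top {'fx': 424.822, 'fy': 424.822, 'cx': 319.626, 'cy': 193.765, 'k1': 0.008, 'view': [[-0.022, -0.999, 0.025, 0.104], [-0.991, 0.018, -0.134, 0.477], [0.133, -0.027, -0.991, 1.171], [0.0, 0.0, 0.0, 1.0]]}
top cap 0.78 [232.5, 192.4, 18.9, 18.4] 242.6 200.8
top cap 0.55 [224.4, 254.0, 30.0, 26.9] 239.0 267.6
top cap 0.51 [183.4, 180.0, 17.8, 16.8] 191.9 190.3
top cap 0.35 [341.1, 1
[... 1006 characters left out ...]
1] 269.1 337.4
{'t': 0.9, 'joint_pos': array([9.92399583e-01, 2.58577152e-01, 2.14832028e-02, 1.33367476e+00,
       4.78372467e-06, 1.41820236e+00]), 'qvel': array([-4.89307470e-04,  1.47829482e-03, -2.92583967e-04, -1.53618482e-04,
       -6.43670533e-05, -4.47301288e-04]), 'joint_efforts': array([-3.57578625e-03, -5.55371439e+01,  3.44731987e+01,  1.41987432e-03,
       -3.98454667e-04, -1.93402678e-05]), 'tcp_pos': array([0.22717712, 0.50088706, 0.21498452]), 'tool_rot': array([-3.14159212e+00, -2.80202640e-05,  1.14499355e+00]), 'contact_force': array([ 0.3097162 , -0.19007876, -0.19563703]), 'ft_torque': array([-0.00054052, -0.07322219, -0.0304722 ]), 'width': 1.0041819216867465} 0.008
```

View pics/scene0.png

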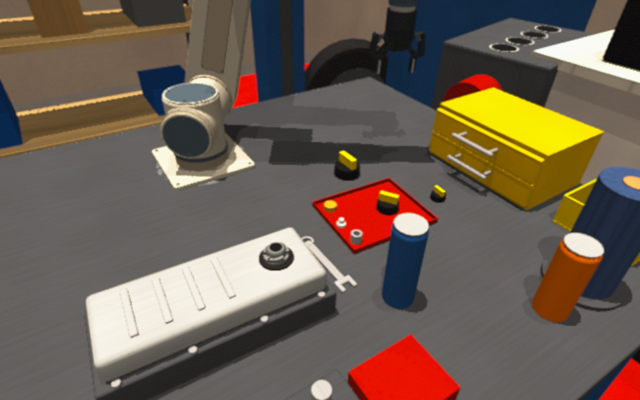

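View pics/top0.png

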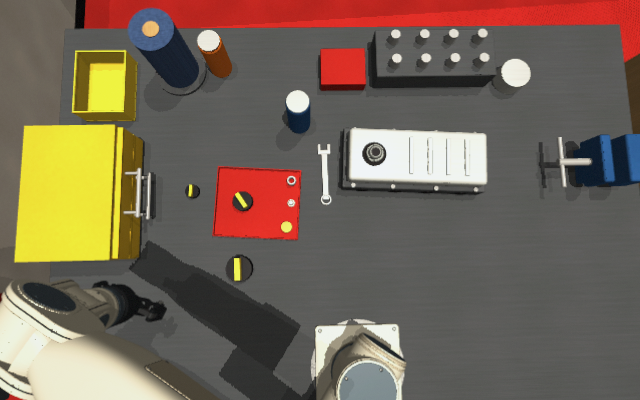

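View pics/wrist0.png

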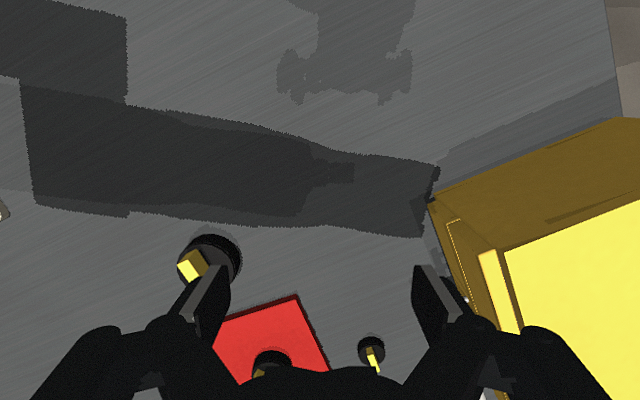

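Three caps show in the top picture: (242,201) in the red tray, (239,268) larger on the bench, and (192,190) smaller on the bench. The tray one should be ours; I'll measure the sizes and enlarge a crop to confirm.

```bash
python3 - <<'E'
from h import *
im=cv2.imread("pics/top0.png"); c=cams.get_calibration("top")
for (u,v,w,h) in [(242,201,19,18.5),(239,268,27,27),(192,190,15,15)]:
    print(atz(c,u,v,0.02).round(3), "ext", w*np.linalg.norm(atz(c,u,v,0.02)-atz(c,u+1,v,0.02)))
for p in [(374,153)]: print("neck",atz(c,*p,0.137).round(4))
s=cams.get_calibration("scene"); print("neck scene",atz(s,276,250,.137))
cv2.imwrite("pics/crop0.png",cv2.resize(im[120:300,160:400],None,fx=3.3,fy=3.3,interpolation=cv2.INTER_CUBIC))
W=cams.get_calibration("wrist"); V=np.array(W["view"]); print("cam",-V[:3,:3].T@V[:3,3])
E
```

```text
[0.464 0.314 0.02 ] ext 0.05358587269752137
[0.277 0.322 0.02 ] ext 0.07453318057500909
[0.498 0.455 0.02 ] ext 0.04214611827780896
neck [ 0.5698 -0.0478  0.137 ]
neck scene [ 0.58371477 -0.05462909  0.137     ]
cam [0.15400246 0.53377492 0.37487245]
```

View pics/crop0.png

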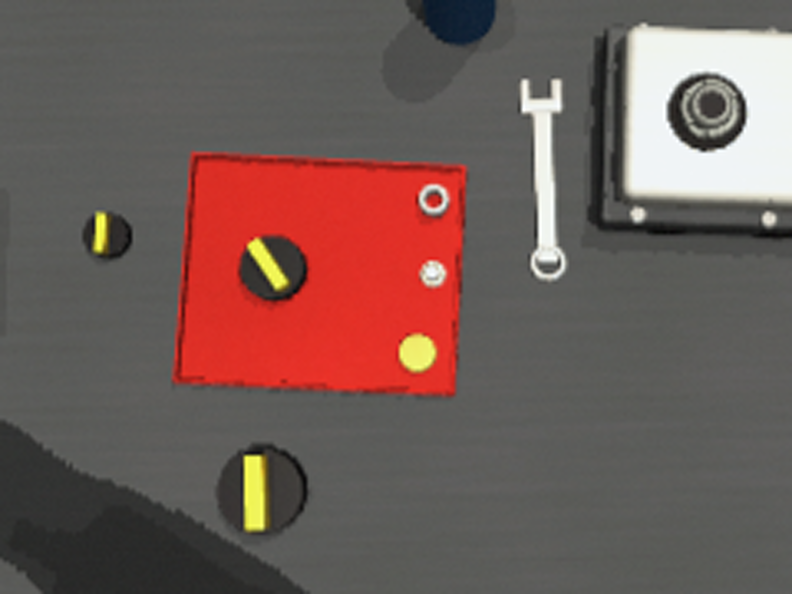

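The tray cap at crop (273,268), top pixel (242,201), measures about 54 mm against about 75 and 42 mm for the others. It fits the 55 mm given and is the one in the tray. Next is a wrist look from above it.

```bash
python3 - <<'E'
from h import *
yaw=np.deg2rad(120)
env.movep([0.464,0.314,0.22],[np.pi,0,yaw])
o=monitor.get_obs(); c=cams.get_calibration("wrist"); im=cams.capture("wrist"); cv2.imwrite("pics/w1.png",im)
np.savez("w1.npz",**{k:np.array(v) for k,v in c.items()})
print(o["t"],o["tcp_pos"],o["joint_pos"].round(3))
V=np.array(c["view"]); print("cam",-V[:3,:3].T@V[:3,3])
for t in ["cap","cap_bar"]:
    for r in cams.cut_out("wrist",t)[:3]:
        ys,xs=np.nonzero(r["pixels"]); print(t,round(r["p"],2),r["extent"],xs.mean().round(1),ys.mean().round(1))
E
```

```text
2.2417 [0.46369842 0.31435308 0.22001879] [ 0.446  0.275  0.057  1.353  0.    -0.077]
cam [0.39413145 0.27317187 0.37990338]
cap 0.72 [388.4, 235.2, 35.3, 31.9] 404.3 247.8
cap 0.58 [294.7, 149.0, 47.5, 50.3] 319.3 173.5
cap 0.57 [380.3, 0.3, 79.5, 60.0] 419.0 26.3
cap_bar 0.96 [379.2, 0.0, 79.6, 62.9] 419.0 26.3
cap_bar 0.86 [292.7, 144.1, 49.5, 57.4] 319.6 173.4
cap_bar 0.79 [387.6, 233.3, 33.2, 34.7] 404.4 248.1
```

View pics/w1.png

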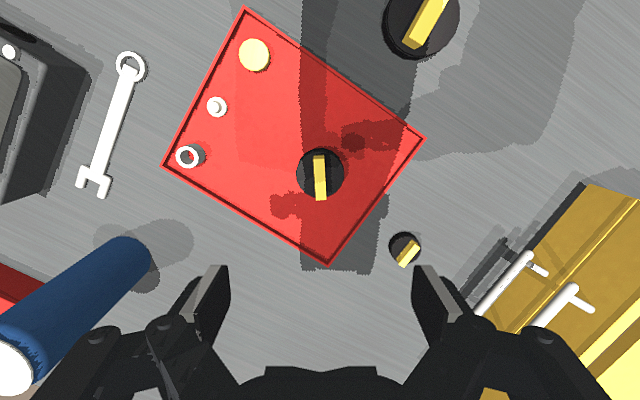

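The tray cap is at (320,173) with its bar running vertically in the picture, between the jaws' left/right axis. The larger one is at (420,26), the smaller at (405,248).

```bash
python3 - <<'E'
from h import *
im=cv2.imread("pics/w1.png"); f=np.load("w1.npz"); c={k:(f[k] if f[k].ndim else float(f[k])) for k in f}
roi=im[140:210,285:355]
cv2.imwrite("pics/w1c.png",cv2.resize(roi,None,fx=8,fy=8,interpolation=cv2.INTER_NEAREST))
b,g,r=[im[...,i].astype(int) for i in range(3)]
for thr in (90,140,190):
    m=((r>thr)&(g>thr*0.8)&(b<100)); m[:140]=0;m[210:]=0;m[:,:285]=0;m[:,355:]=0
    ys,xs=np.nonzero(m); print(thr,len(xs),xs.mean(),ys.mean(),xs.min(),xs.max(),ys.min(),ys.max())
    rr=cv2.minAreaRect(np.c_[xs,ys].astype(np.float32)); box=cv2.boxPoints(rr)
    for z in (0.0484,): 
        P=np.array([atz(c,u,v,z) for u,v in box]); print(P.mean(0).round(4)); e=[P[1]-P[0],P[2]-P[1]]
        for k in e: print("  ",np.linalg.norm(k).round(4),np.rad2deg(np.arctan2(k[1],k[0])).round(1))
# dark skirt
m=((r<70)&(g<60)); 
E
```

```text
90 1071 299.2110177404295 166.7721755368814 285 326 140 205
[0.4675 0.2971 0.0484]
   0.0423 119.8
   0.0706 30.2
140 230 319.68260869565216 171.08260869565217 313 326 155 200
[0.4645 0.3124 0.0484]
   0.0117 123.1
   0.049 33.2
190 177 320.0 172.4406779661017 313 326 159 200
[0.4659 0.3135 0.0484]
   0.0114 123.7
   0.0454 33.8
```

View pics/w1c.png

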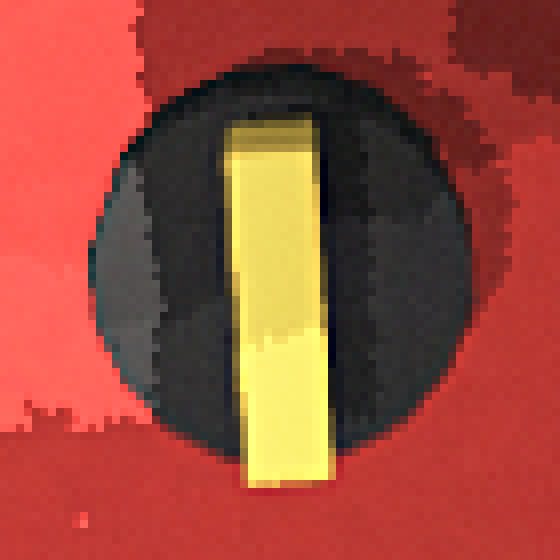

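```bash
python3 - <<'E'
from h import *
yaw=np.deg2rad(123.5)
env.movep([0.4655,0.3133,0.10],[np.pi,0,yaw])
o0=monitor.get_obs()
env.movel([0.4655,0.3133,0.0365],feed=0.06)
o=monitor.get_obs(); print(o["t"],o["tcp_pos"],o["contact_force"]-o0["contact_force"])
effector.gripper_to(0.0)
o=monitor.get_obs(); print(o["t"],o["tcp_pos"],o["contact_force"]-o0["contact_force"],o["width"])
env.movel([0.4655,0.3133,0.12],feed=0.12)
o=monitor.get_obs(); print(o["t"],o["tcp_pos"],o["contact_force"]-o0["contact_force"],o["width"])
env.movel([0.4655,0.3133,0.23],feed=0.25)
cv2.imwrite("pics/w2.png",cams.capture("wrist")); print(monitor.get_obs()["t"])
E
```

```text
4.15 [0.4657464  0.31340513 0.03687847] [ 0.60757036 -0.96419388 -0.06596821]
4.9167 [0.46551416 0.31329841 0.03648084] [-0.69513721 -0.24343548 -0.99669545] 0.0013630978328789992
5.7667 [0.46514453 0.31312246 0.11933811] [ 1.13611602 -0.16237881  0.47018151] -0.0037695065961163795
6.4083
```

View pics/w2.png

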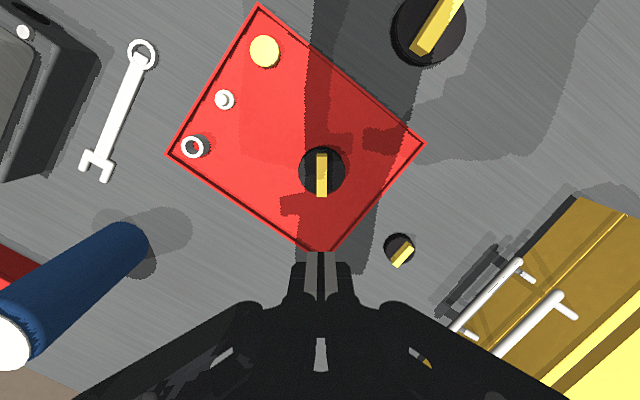

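```bash
python3 - <<'E'
from h import *
c=cams.get_calibration("wrist"); o=monitor.get_obs(); t=o["tcp_pos"]; print(t,o["tool_rot"])
print("tip px",proj(c,t-[0,0,.008]),"tcp",proj(c,t),"grasp",proj(c,t+[0,0,.011]), "back",proj(c,t+[0,0,.065]))
im=cv2.imread("pics/w2.png")
b,g,r=[im[...,i].astype(int) for i in range(3)]
m=((r>190)&(g>150)&(b<120)); m[:140]=0;m[210:]=0;m[:,:295]=0;m[:,355:]=0
ys,xs=np.nonzero(m); rr=cv2.minAreaRect(np.c_[xs,ys].astype(np.float32)); box=cv2.boxPoints(rr)
for z in (0.0484,0.0454):
    P=np.array([atz(c,u,v,z) for u,v in box]); print(rr,P.mean(0).round(4)); 
    for k in [P[1]-P[0],P[2]-P[1]]: print("  ",np.linalg.norm(k).round(4),np.rad2deg(np.arctan2(k[1],k[0])).round(1))
im=cams.capture("scene"); cv2.imwrite("pics/s2.png",cv2.resize(im[60:280,280:520],None,fx=3,fy=3,interpolation=cv2.INTER_CUBIC))
im=cams.capture("top"); cv2.imwrite("pics/t2.png",cv2.resize(im[130:300,160:400],None,fx=3,fy=3,interpolation=cv2.INTER_CUBIC))
cv2.imwrite("pics/w2c.png",cv2.resize(cv2.imread("pics/w2.png")[140:400,220:430],None,fx=2.2,fy=2.2,interpolation=cv2.INTER_CUBIC))
E
```

```text
[0.46508805 0.31307209 0.2286749 ] [-3.13953572e+00 -2.89816530e-04  2.15541322e+00]
tip px [322.20998106 245.36725275] tcp [322.29047486 251.61372969] grasp [322.41300655 261.12637378] back [323.32961284 332.43996038]
((321.5, 176.5), (39.0, 9.0), 90.0) [0.465  0.3132 0.0484]
   0.0097 123.4
   0.0438 33.7
((321.5, 176.5), (39.0, 9.0), 90.0) [0.4656 0.3136 0.0454]
   0.0098 123.4
   0.0442 33.7
```

View pics/s2.png

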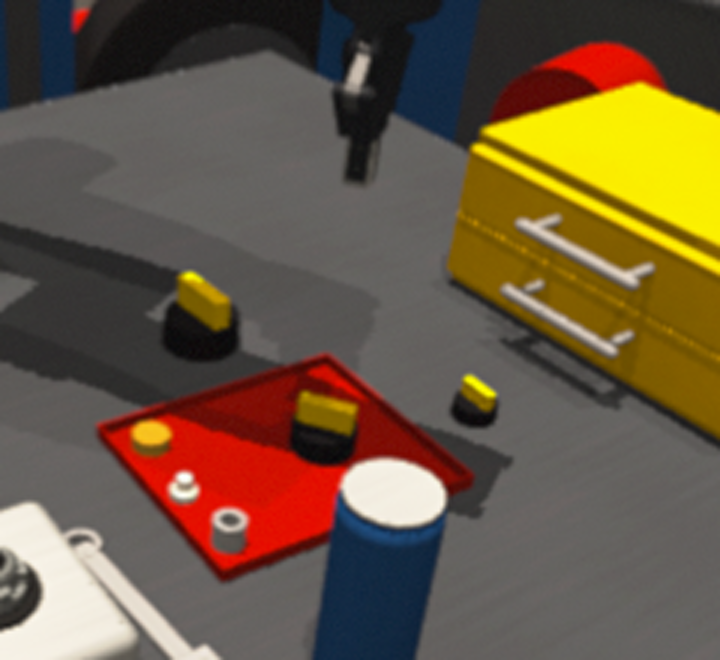

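View pics/t2.png

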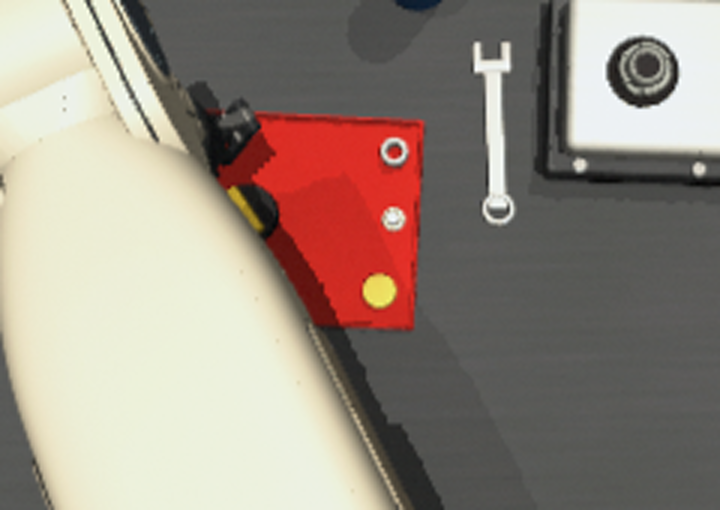

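View pics/w2c.png

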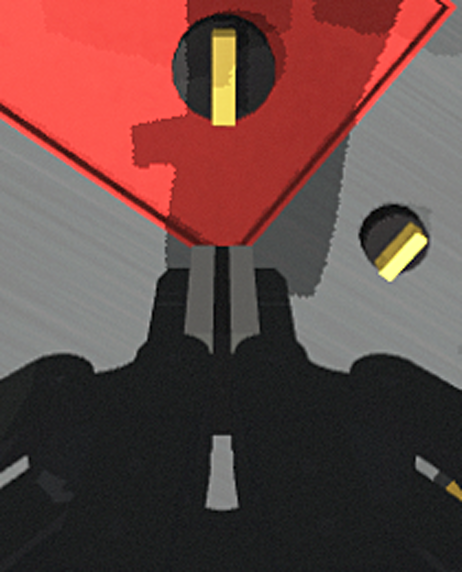

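```bash
python3 - <<'E'
from h import *
o=monitor.get_obs(); t=o["tcp_pos"]; print(o["t"],o["width"])
s=cams.get_calibration("scene"); print("tip",proj(s,t-[0,0,.008]),"tcp",proj(s,t))
print("bar top",proj(s,[.4655,.3133,.0484]),"cap bottom",proj(s,[.4655,.3133,.003]))
im=cams.capture("scene"); cv2.imwrite("pics/s3.png",cv2.resize(im[80:220,350:450],None,fx=5,fy=5,interpolation=cv2.INTER_CUBIC))
E
```

```text
6.5083 0.0015638716220086242
tip [397.43266246 130.60106718] tcp [397.90027255 127.32112394]
bar top [388.73744992 193.69484117] cap bottom [386.68654745 208.25220723]
```

View pics/s3.png

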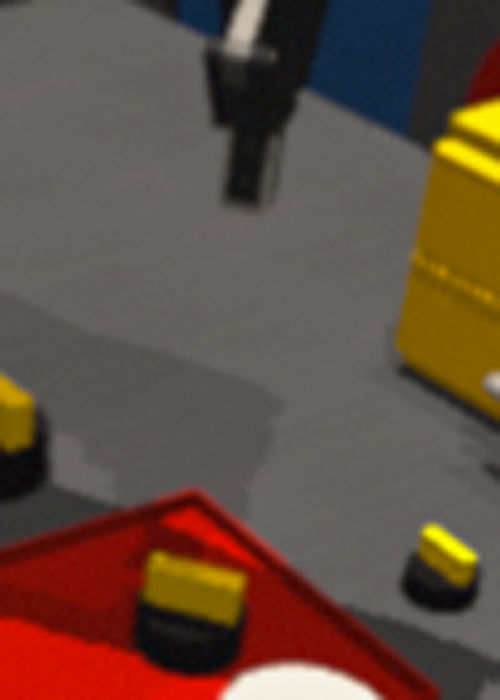

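```bash
python3 - <<'E'
from h import *
o=monitor.get_obs(); t=o["tcp_pos"]; c=cams.get_calibration("wrist"); s=cams.get_calibration("scene")
d=np.array([np.cos(np.deg2rad(33.5)),np.sin(np.deg2rad(33.5)),0])
for dz in (-.008,0,.006,.012,.018):
    print(dz,[proj(c,t+k*.011*d+[0,0,dz]).round(1).tolist() for k in(-1,1)],[proj(s,t+k*.011*d+[0,0,dz]).round(1).tolist() for k in(-1,1)])
E
```

```text
-0.008 [[322.3, 227.8], [322.3, 262.2]] [[392.7, 129.6], [402.3, 131.6]]
0 [[322.3, 233.4], [322.3, 269.0]] [[393.1, 126.3], [402.8, 128.3]]
0.006 [[322.4, 238.0], [322.4, 274.5]] [[393.4, 123.8], [403.2, 125.8]]
0.012 [[322.5, 242.8], [322.5, 280.4]] [[393.8, 121.3], [403.6, 123.3]]
0.018 [[322.6, 248.0], [322.6, 286.7]] [[394.1, 118.8], [404.0, 120.8]]
```

The jaws shut above the bar without touching it. The scene and wrist pictures both put the fingertips about 15 mm above the reported TCP, where the description puts them 8 mm below it. At TCP 0.0365 that placed them about 3 mm over the bar. The cap hasn't moved, so I'll retry lower, in guarded steps.

```bash
python3 - <<'E'
from h import *
yaw=np.deg2rad(123.5)
effector.gripper_to(1.0)
env.movel([0.4655,0.3133,0.06],[np.pi,0,yaw],feed=0.25)
env.pause(0.1); o0=monitor.get_obs(); f0=o0["contact_force"]
for z in (0.03,0.024,0.018):
    env.movel([0.4655,0.3133,z],feed=0.06)
    o=monitor.get_obs(); f=o["contact_force"]-f0; print(z,o["t"],o["tcp_pos"].round(4),f.round(1))
    if f[2]>4: break
effector.gripper_to(0.0)
o=monitor.get_obs(); print(o["t"],o["tcp_pos"].round(4),(o["contact_force"]-f0).round(1),o["width"])
cv2.imwrite("pics/s4.png",cv2.resize(cams.capture("scene")[120:240,340:450],None,fx=5,fy=5,interpolation=cv2.INTER_CUBIC))
E
```

```text
0.03 8.925 [0.4655 0.3133 0.0298] [-0.5 -0.8 -0.1]
0.024 9.175 [0.4654 0.3132 0.0238] [-0.  -0.8 -0.2]
0.018 9.425 [0.4653 0.3132 0.0176] [-0.7 -0.4 -0.3]
10.0917 [0.4656 0.3134 0.0182] [-0.8 -0.4  3. ] 0.12142233051263324
```

View pics/s4.png

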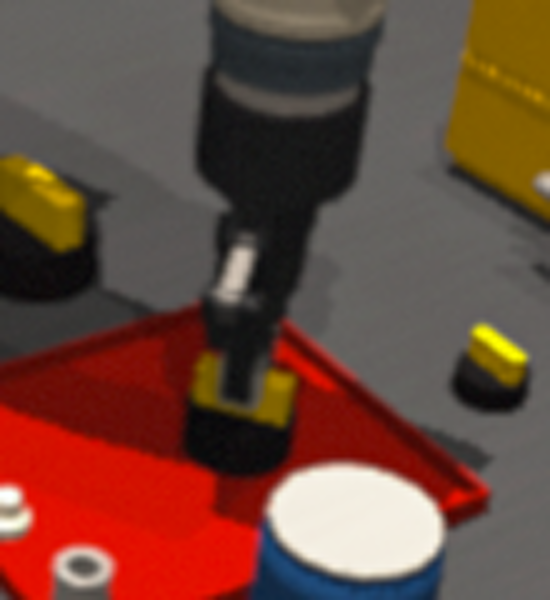

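```bash
python3 - <<'E'
from h import *
yaw=np.deg2rad(123.5); d=np.array([np.cos(np.deg2rad(33.5)),np.sin(np.deg2rad(33.5))])
env.movel([0.4655,0.3133,0.10],feed=0.1)
o=monitor.get_obs(); print(o["t"],o["contact_force"].round(1),o["width"])
env.movel([0.4655,0.3133,0.26],feed=0.3)
p=np.array([0.573,-0.049])+0.06*d
env.movel([p[0],p[1],0.26],[np.pi,0,yaw],feed=0.3)
env.pause(0.2)
o=monitor.get_obs(); print(o["t"],o["tcp_pos"],o["joint_pos"].round(3),o["contact_force"].round(2),o["ft_torque"].round(3),o["width"])
c=cams.get_calibration("wrist"); cv2.imwrite("pics/w5.png",cams.capture("wrist"))
np.savez("w5.npz",**{k:np.array(v) for k,v in c.items()})
cv2.imwrite("pics/s5.png",cams.capture("scene"));
E
```

```text
11.1083 [ 0.2  0.2 -1. ] 0.1184889835831491
13.3583 [ 0.62272418 -0.01467473  0.26042572] [-0.158  0.382  0.315  1.504  0.    -0.745] [-0.35  0.01 -0.59] [ 0.026  0.032 -0.019] 0.1259658207167484
```

View pics/w5.png

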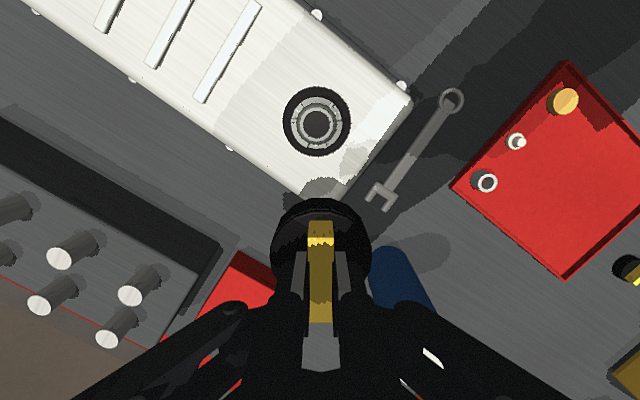

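View pics/s5.png

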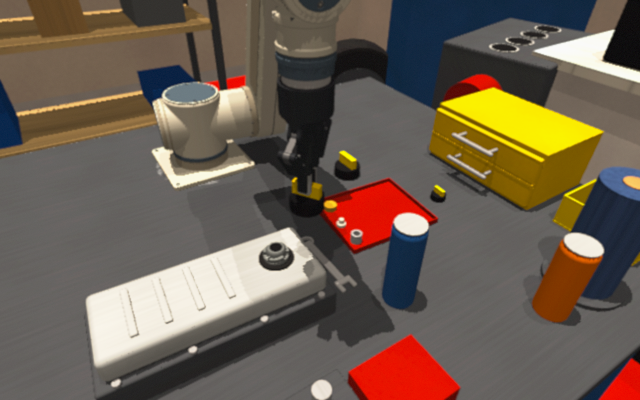

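The cap is held, with its bar at (320,250), and the neck is in view at (317,124). I'll enlarge the neck to locate the rim and look for the thread starts.

```bash
python3 - <<'E'
from h import *
im=cv2.imread("pics/w5.png")
cv2.imwrite("pics/w5c.png",cv2.resize(im[80:170,270:365],None,fx=6.5,fy=6.5,interpolation=cv2.INTER_CUBIC))
cv2.imwrite("pics/w5d.png",cv2.resize(im[185:340,230:410],None,fx=3.8,fy=3.8,interpolation=cv2.INTER_CUBIC))
E
```

```text
(no output)
```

View pics/w5c.png

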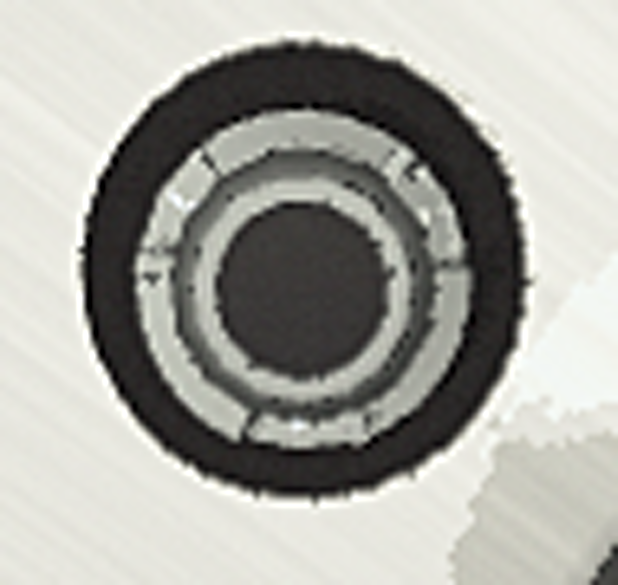

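View pics/w5d.png

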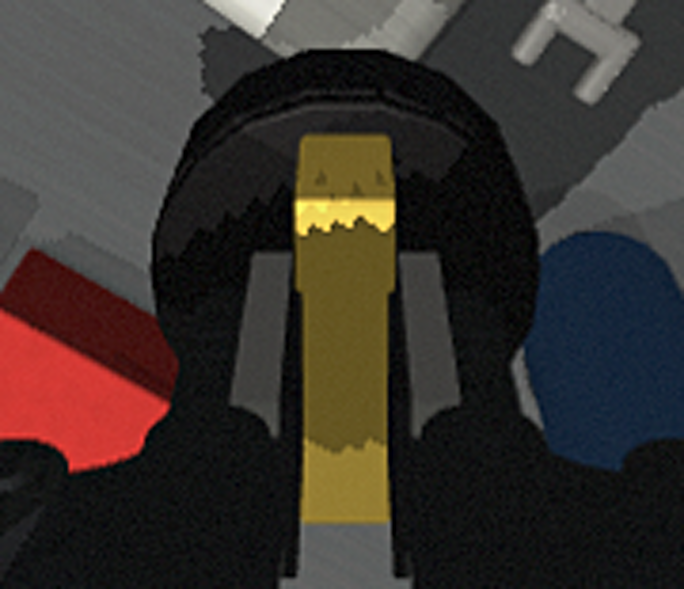

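Three threads show round the neck, with narrower gaps near the crop's bottom (310,425), upper left (180,205) and upper right (435,210). I'll turn those and the held bar into world coordinates.

```bash
python3 - <<'E'
from h import *
f=np.load("w5.npz"); c={k:(f[k] if f[k].ndim else float(f[k])) for k in f}
P=lambda x,y:( (x+.5)/6.5+270-.5,(y+.5)/6.5+80-.5)
C=atz(c,*P(302,290),0.137); print("rim centre",C, "in/out rad", [np.linalg.norm(atz(c,*P(*q),.137)-C).round(4) for q in((216,290),(388,290),(190,290),(412,290))])
print("thread ring c",atz(c,*P((136+470)/2,(110+450)/2),0.126), "half w",np.linalg.norm(atz(c,*P(136,280),.126)-atz(c,*P(470,280),.126)))
C2=C[:2]
for n,q in dict(botL=(250,425),botR=(368,430),ULl=(155,255),ULt=(208,160),URt=(412,165),URb=(458,266)).items():
    for z in (.130,.122):
        v=atz(c,*P(*q),z)[:2]-C2; print(n,z,"r",np.linalg.norm(v).round(4),"ang",np.rad2deg(np.arctan2(v[1],v[0])).round(1))
Q=lambda x,y:(x/3.8+230,y/3.8+185)
o=monitor.get_obs(); t=o["tcp_pos"]; print("tcp",t)
for q in ((296,198),(396,198),(303,520),(388,520)):
    v=atz(c,*Q(*q),.2908)-t; print("bar corner rel tcp along d",v[:2]@[.834,.552],"along x",v[:2]@[-.552,.834])
s=cams.get_calibration("scene"); print("cap bottom scene",proj(s,t-[0,0,.015]),"bar top",proj(s,t+[0,0,.0304]),"neck",proj(s,[C[0],C[1],.137]))
T=cams.get_calibration("top"); im=cv2.imread("pics/top0.png")[135:175,350:400]; cv2.imwrite("pics/tn.png",cv2.resize(im,None,fx=12,fy=12,interpolation=cv2.INTER_CUBIC)); print("top proj",proj(T,[C[0],C[1],.137]))
im=cv2.imread("pics/s5.png")[150:280,240:345]; cv2.imwrite("pics/s5c.png",cv2.resize(im,None,fx=6,fy=6,interpolation=cv2.INTER_CUBIC)[:600])
E
```

```text
rim centre [ 0.57538236 -0.05190085  0.137     ] in/out rad [np.float64(0.0115), np.float64(0.0115), np.float64(0.015), np.float64(0.0147)]
thread ring c [ 0.57493767 -0.05220322  0.126     ] half w 0.04625726155559554
botL 0.13 r 0.0203 ang 12.0
botL 0.122 r 0.0214 ang 12.3
botR 0.13 r 0.0216 ang 58.3
botR 0.122 r 0.0226 ang 57.4
ULl 0.13 r 0.0205 ang -68.2
ULl 0.122 r 0.0211 ang -66.6
ULt 0.13 r 0.0208 ang -109.1
ULt 0.122 r 0.021 ang -107.9
URt 0.13 r 0.0217 ang 170.6
URt 0.122 r 0.0218 ang 169.8
URb 0.13 r 0.0214 ang 130.7
URb 0.122 r 0.0218 ang 129.2
tcp [ 0.6228389  -0.01507397  0.26031317]
bar corner rel tcp along d -0.022426890355602018 along x -0.006244444977037251
bar corner rel tcp along d -0.022426471831775756 along x 0.005453968092678409
bar corner rel tcp along d 0.023057658273748918 along x -0.005932756029808742
bar corner rel tcp along d 0.023056480646208785 along x 0.005055928597041921
cap bottom scene [306.56539868 205.60195964] bar top [306.45472011 181.85913533] neck [275.19642817 246.65348367]
top proj [375.46134433 150.88388629]
```

View pics/tn.png

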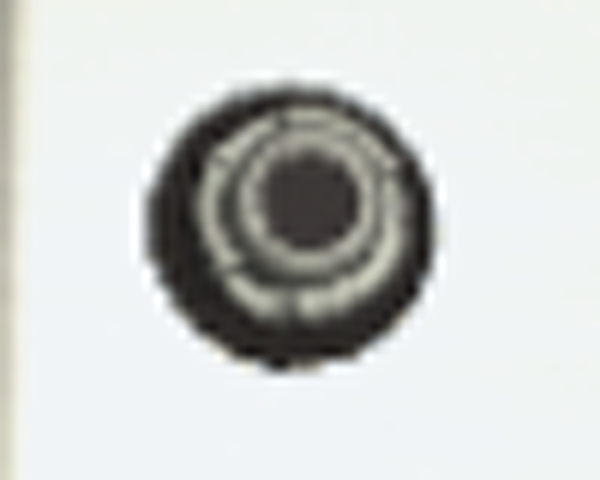

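View pics/s5c.png

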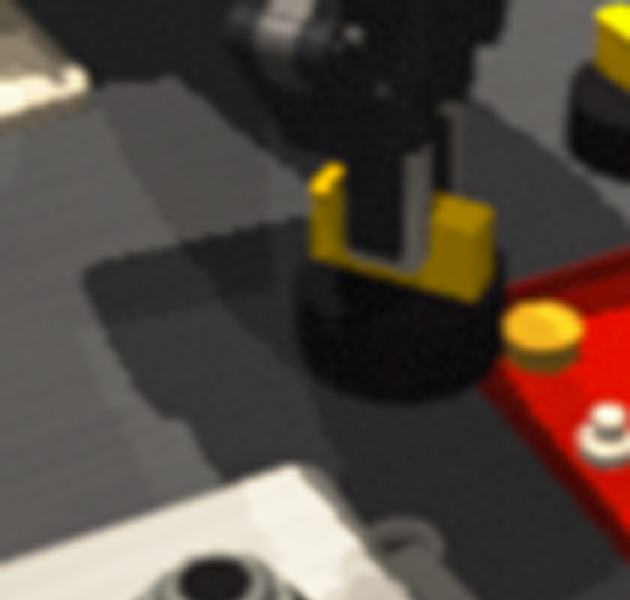

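The held bar is centred on the TCP to within 0.5 mm. The rim centre is at (0.5754,-0.0519), and the gaps are centred at about 32.5° mod 120. I'll set the cap down with its bar at 8°, so the lugs sit just past a thread start, or mid-thread if the cap is turned half round. Then I'll lower it under force guard.

```bash
cat >> h.py <<'E'
import json
def F(n=3):
    a=[]
    for i in range(n):
        o=monitor.get_obs(); a.append(np.r_[o["contact_force"],o["ft_torque"]]); env.pause(0.017)
    return np.mean(a,0)
def st(): return json.load(open("st.json"))
def sv(**k): json.dump({a:(list(map(float,b)) if np.ndim(b) else float(b)) for a,b in k.items()},open("st.json","w"))
def go(p,th,feed=0.05): env.movel([p[0],p[1],p[2]],[np.pi,0,np.deg2rad(th+90)],feed=feed)
E
python3 - <<'E'
from h import *
p=np.array([0.5749,-0.0518,0.175]); th=8.
env.movep([p[0],p[1],p[2]],[np.pi,0,np.deg2rad(th+90)])
env.pause(0.3); f0=F(6); o=monitor.get_obs(); print(o["t"],o["tcp_pos"],o["joint_pos"].round(2),f0.round(2))
p[2]=0.149; go(p,th,0.08)
f=F(); print((f-f0).round(2))
while p[2]>0.137:
    p[2]-=0.0008; go(p,th,0.03); f=F(2)-f0; o=monitor.get_obs()
    print(round(p[2],4),o["tcp_pos"].round(4),f.round(2),round(o["t"],2))
    if f[2]>4 or np.hypot(*f[:2])>6: break
sv(p=p,th=th,f0=f0)
E
```

```text
14.3583 [ 0.57536794 -0.05160106  0.17534338] [-0.23  0.32  0.01  1.26  0.   -0.38] [ 0.22 -0.39 -0.14 -0.03 -0.01  0.  ]
[ 0.09  0.15 -0.42 -0.   -0.    0.  ]
0.1482 [ 0.575  -0.0518  0.1485] [-0.05  0.74 -0.25  0.01  0.02 -0.02] 15.17
0.1474 [ 0.5749 -0.0518  0.1474] [-0.43  0.72  0.15  0.01  0.02 -0.03] 15.45
0.1466 [ 0.5749 -0.0518  0.1465] [-0.41  0.51  0.1  -0.01  0.04 -0.03] 15.73
0.1458 [ 0.5749 -0.0518  0.1458] [ 0.15  0.42 -0.16  0.01 -0.    0.01] 16.02
0.145 [ 0.5749 -0.0518  0.1449] [ 0.37  0.68 -0.13  0.02  0.04 -0.06] 16.3
0.1442 [ 0.5749 -0.0518  0.1442] [-1.14 -0.12 -0.79 -0.01  0.03 -0.  ] 16.58
0.1434 [ 0.5751 -0.0518  0.1437] [-1.08  0.22  3.26  0.01  0.06 -0.01] 16.87
0.1426 [ 0.5752 -0.0519  0.1435] [-2.27  1.37  8.63  0.06  0.37  0.01] 17.15
```

Contact came at TCP 0.1437, which puts the cap origin about 8 mm below the rim, so the lugs are on top near a thread start. The arm gives about 1 mm per 10 N. Now I turn it backward with light pressure.

```bash
python3 - <<'E'
from h import *
s=st(); p=np.array(s["p"]); th=s["th"]; f0=np.array(s["f0"])
for i in range(14):
    th+=3; go(p,th,0.03); f=F(2)-f0; o=monitor.get_obs(); t=o["tcp_pos"]
    print(round(th),p.round(4)[2],t.round(4),np.rad2deg(o["tool_rot"][2]).round(1),f.round(2),round(o["t"],2))
    if abs(f[5])>0.25 or f[2]>20: print("stop"); break
    if t[2]<0.138: print("dropped"); break
    # keep ~7N
    p[2]+=np.clip((f[2]-7)*5e-5,-0.0006,0.0006)
    if f[2]<0: p[2]-=0.0
sv(p=p,th=th,f0=f0)
E
```

```text
11 0.1426 [ 0.5753 -0.0519  0.1435] 101.0 [-0.1   0.61  8.18  0.05  0.19 -0.01] 17.43
14 0.1427 [ 0.5754 -0.052   0.1434] 104.0 [-0.   -0.13  6.46 -0.06  0.01  0.01] 17.72
17 0.1426 [ 0.5754 -0.052   0.1431] 106.9 [ 0.23 -0.2   5.39 -0.05 -0.33  0.02] 18.0
20 0.1426 [ 0.5746 -0.0516  0.1422] 109.9 [-0.17  1.3   0.96  0.28 -0.16  0.05] 18.28
23 0.1422 [ 0.5746 -0.0518  0.1419] 112.9 [-0.25  0.13 -0.55  0.02  0.01  0.02] 18.57
26 0.1419 [ 0.5748 -0.0518  0.1418] 115.9 [-0.27  0.84 -0.22  0.05  0.01  0.02] 18.85
29 0.1415 [ 0.5749 -0.0518  0.1415] 118.9 [ 0.09  0.59 -0.08  0.03  0.03  0.01] 19.13
32 0.1412 [ 0.5749 -0.0518  0.1412] 121.9 [-0.03  0.6  -0.01  0.02  0.02  0.  ] 19.42
35 0.1408 [ 0.5749 -0.0518  0.1408] 124.9 [-0.84  1.12 -0.09  0.06  0.01  0.01] 19.7
38 0.1405 [ 0.5749 -0.0518  0.1405] 127.9 [-0.89  0.36 -0.43  0.04 -0.01  0.01] 19.98
41 0.1401 [ 0.5749 -0.0517  0.1401] 130.9 [ 1.12  1.41 -0.11  0.22 -0.04 -0.07] 20.27
44 0.1397 [ 0.575  -0.0516  0.1399] 133.9 [ 0.29  3.23  2.43  0.57  0.02 -0.12] 20.55
47 0.1395 [ 0.575  -0.0516  0.1398] 136.9 [-0.65  3.72  4.44  0.75  0.12 -0.23] 20.83
50 0.1394 [ 0.575  -0.0516  0.1398] 139.9 [-0.8   4.06  6.89  0.82  0.21 -0.37] 21.12
stop
```

It dropped off the thread start at about 19° and is now blocked backward from about 42°, which is the far wall of the gap. The torque reached 0.37 N m, so I'm backing off at once to the middle of the gap and then lowering into it.

```bash
python3 - <<'E'
from h import *
s=st(); p=np.array(s["p"]); th=s["th"]; f0=np.array(s["f0"])
th=42; go(p,th,0.03); th=33; go(p,th,0.03); f=F(3)-f0; print(f.round(2),monitor.get_obs()["t"])
p=np.array([.5749,-.0518,p[2]])
for i in range(9):
    p[2]-=0.0008; go(p,th,0.03); f=F(2)-f0; o=monitor.get_obs(); t=o["tcp_pos"]
    print(p.round(4)[2],t.round(4),f.round(2),round(o["t"],2))
    if f[2]>6 or np.hypot(*f[:2])>8: break
sv(p=p,th=th,f0=f0)
E
```

```text
[-0.14  1.06 -0.1   0.03  0.02  0.02] 21.7667
0.1386 [ 0.5749 -0.0519  0.1385] [ 0.23  0.54 -0.71  0.03  0.06  0.03] 22.05
0.1378 [ 0.5749 -0.0518  0.1377] [-0.42  0.34 -0.24  0.07  0.02  0.  ] 22.33
0.137 [ 0.5749 -0.0518  0.1369] [-0.33  0.67 -0.43  0.    0.03 -0.03] 22.62
0.1362 [ 0.5749 -0.0518  0.1361] [-0.06  0.47  0.15  0.02 -0.    0.03] 22.9
0.1354 [ 0.5751 -0.0518  0.1357] [-0.9   0.41  3.17  0.05  0.1   0.01] 23.18
0.1346 [ 0.5752 -0.0518  0.1355] [-2.23  0.53  9.66  0.14  0.44 -0.03] 23.47
```

The cap is seated on the gap floor at TCP 0.1357, exactly the 16.3 mm predicted, so it has dropped in. Now I screw it forward, following it down.

```bash
python3 - <<'E'
from h import *
s=st(); p=np.array(s["p"]); th=s["th"]; f0=np.array(s["f0"])
p[2]=0.1353
for i in range(28):
    th-=3; go(p,th,0.03); f=F(2)-f0; o=monitor.get_obs(); t=o["tcp_pos"]
    print(round(th),p.round(4)[2],t.round(4),f.round(2),round(o["t"],2))
    if abs(f[5])>0.2 or f[2]>15 or np.hypot(*f[:2])>10: print("stop"); break
    p[2]=max(p[2]+np.clip((f[2]-5)*8e-5,-0.0005,0.0004), 0.1315)
sv(p=p,th=th,f0=f0)
E
```

```text
30 0.1353 [ 0.5751 -0.0518  0.1357] [-0.63  0.82  6.41  0.09  0.11 -0.  ] 23.75
27 0.1354 [ 0.5751 -0.0518  0.1356] [-0.47  0.4   5.94  0.07  0.03  0.  ] 24.03
24 0.1355 [ 0.5751 -0.0518  0.1356] [-0.11  0.13  4.97  0.06 -0.05 -0.02] 24.32
21 0.1355 [ 0.5751 -0.0518  0.1357] [ 0.37  0.74  5.59  0.06 -0.05  0.  ] 24.6
18 0.1355 [ 0.5751 -0.0518  0.1357] [ 0.44  0.38  4.97  0.03 -0.1   0.01] 24.88
15 0.1355 [ 0.575  -0.0518  0.1356] [-0.34  0.71  5.67  0.06 -0.03  0.02] 25.17
12 0.1356 [ 0.575  -0.0518  0.1356] [ 0.09  0.74  5.33  0.02 -0.09  0.05] 25.45
9 0.1356 [ 0.5749 -0.0518  0.1356] [ 0.85 -0.07  4.71  0.02 -0.14  0.06] 25.73
6 0.1356 [ 0.5749 -0.0518  0.1356] [ 0.18 -0.76  4.29  0.   -0.12  0.04] 26.02
3 0.1355 [ 0.5749 -0.0518  0.1355] [ 1.06  0.08  3.89 -0.07 -0.08  0.04] 26.3
0 0.1354 [ 0.5748 -0.0518  0.1353] [ 0.81  0.16  3.17 -0.06  0.01 -0.03] 26.58
-3 0.1353 [ 0.5748 -0.0517  0.1352] [ 0.22 -0.    2.41 -0.06 -0.   -0.01] 26.87
-6 0.1351 [ 0.5748 -0.0518  0.135 ] [-0.09 -0.08  2.24 -0.02 -0.02 -0.02] 27.15
-9 0.1349 [ 0.5749 -0.0518  0.1348] [-0.93  0.3   2.42 -0.   -0.04
[... 443 characters left out ...]
18  0.1337] [ 0.31 -0.22  3.46  0.   -0.07 -0.04] 29.13
-30 0.1336 [ 0.5749 -0.0518  0.1336] [ 0.16  0.31  2.66  0.   -0.09  0.03] 29.42
-33 0.1334 [ 0.5749 -0.0518  0.1334] [ 0.02  0.37  1.95  0.01 -0.03 -0.01] 29.7
-36 0.1332 [ 0.5749 -0.0518  0.1332] [-0.08  1.15  2.93 -0.02 -0.02  0.02] 29.98
-39 0.133 [ 0.5749 -0.0518  0.133 ] [ 0.32  0.04  2.87 -0.04 -0.08 -0.04] 30.27
-42 0.1328 [ 0.5749 -0.0518  0.1328] [-0.07  0.22  3.27 -0.03 -0.07 -0.01] 30.55
-45 0.1327 [ 0.5749 -0.0518  0.1327] [ 0.55  0.55  3.36 -0.02 -0.06 -0.03] 30.83
-48 0.1325 [ 0.575  -0.0518  0.1327] [-0.2   0.34  4.86 -0.05 -0.01  0.01] 31.12
-51 0.1325 [ 0.575  -0.0518  0.1327] [-0.19  0.53  5.6  -0.02 -0.05  0.07] 31.4
```

The cap stopped sinking at TCP 0.1327 (home predicted at 0.1326), with torque just starting to rise. I'll add one gentle snug step, unload, let go and retreat.

```bash
python3 - <<'E'
from h import *
s=st(); p=np.array(s["p"]); th=s["th"]; f0=np.array(s["f0"])
th-=2; go(p,th,0.03); f=F(3)-f0; print(f.round(2),monitor.get_obs()["tcp_pos"].round(4))
p[2]=0.1327; th+=0.5; go(p,th,0.03); f=F(3)-f0; print("unload",f.round(2))
effector.gripper_to(1.0); f=F(3)-f0; print("open",f.round(2),monitor.get_obs()["width"])
d=np.array([np.cos(np.deg2rad(th)),np.sin(np.deg2rad(th))])
go(p+[0,0,0.10],th,0.1)
q=np.r_[p[:2]+0.05*d,0.25]; go(q,th,0.2); env.pause(0.2)
o=monitor.get_obs(); print(o["t"],o["tcp_pos"],o["width"])
c=cams.get_calibration("wrist"); im=cams.capture("wrist"); cv2.imwrite("pics/w6.png",im)
np.savez("w6.npz",**{k:np.array(v) for k,v in c.items()})
im=cams.capture("scene"); cv2.imwrite("pics/s6.png",cv2.resize(im[180:310,200:350],None,fx=4.5,fy=4.5,interpolation=cv2.INTER_CUBIC))
sc=cams.get_calibration("scene")
for z,n in ((.1176,"home bottom"),(.141,"cap roof top"),(.163,"bar top")): print(n,proj(sc,[.5749,-.0518,z]),proj(c,[.5749,-.0518,z]))
E
```

```text
[-0.39  0.61  5.05 -0.03  0.04  0.02] [ 0.575  -0.0518  0.1327]
unload [-0.07  0.84  3.84  0.03 -0.05  0.  ]
open [ 0.19  0.33 -0.1   0.03 -0.   -0.02] 1.0018572675647406
34.5333 [ 0.60480509 -0.09085386  0.24976493] 0.9987844660794579
home bottom [275.63778771 254.39464498] [320.58198071 134.81026229]
cap roof top [275.01299409 244.80949151] [320.56810615 137.82778091]
bar top [274.40197584 235.46562333] [320.5527526  141.16707116]
```

View pics/w6.png

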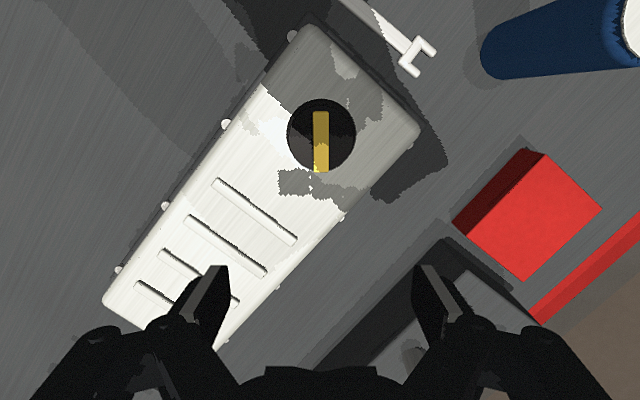

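View pics/s6.png

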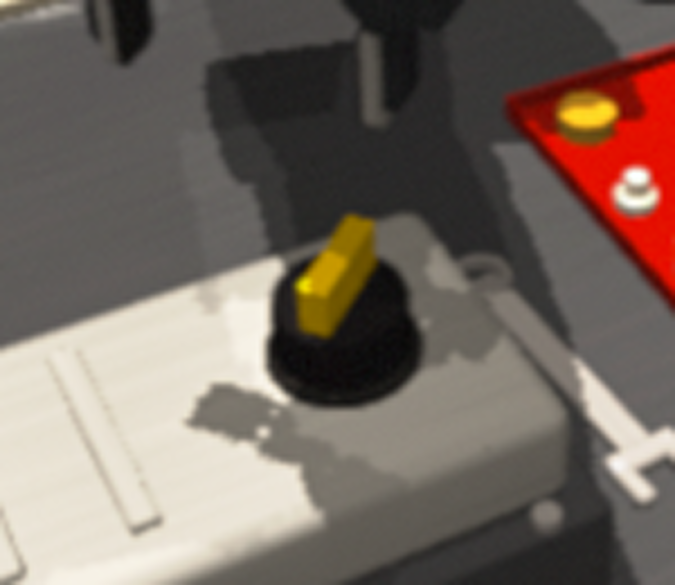

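The cap is on the neck, level and released. The bar top in the scene picture is at (274.4,235.6), against (274.4,235.5) predicted for home, and the wrist picture shows the cap at (321,137) as expected. The bystanders look undisturbed, so I'm handing in.

```bash
python3 -c "
from h import *
env.finish_job(); print(monitor.get_obs()['t'])"
```

```text
the job is handed in; nothing more can be done
the job is handed in; nothing more can be done
```

The oil filler cap is screwed home on the neck, level and released, and I handed the job in at about 35 s of the 72 s allowed.

**What I did:** I took the 55 mm cap from the tray, leaving the larger and smaller look-alikes on the bench. I set it on the thread tops and turned it backward about 12° until it dropped off the thread start. I then lowered it onto the gap floor, 16.3 mm below the rim as expected, and screwed it forward about 86° with 2 to 6 N of pressure.

**Last checks:**
- **Depth:** the cap stopped sinking about 19.3 mm below the rim (home is 19.4), taken from the robot's own height reading.
- **Position:** after letting go, the bar top in the scene picture was within 0.2 px of the position predicted for home.
- **Bystanders:** those visible in the last pictures looked undisturbed; I did not measure them.

**What went wrong or disagreed:**
- **First grasp missed:** the jaws closed above the bar without touching it. The pictures put the fingertips about 15 mm above the reported TCP, while the description puts them 8 mm below it. I grasped 18.5 mm lower on the second try.
- **Overshoot backward:** while turning backward I ran past the drop into the far wall of the gap. The moment there reached 0.37 N m, which by the stated stiffness is about 0.12 rad of twist against the 0.15 limit. I backed off at once, and it stayed below 0.1 N m after that.
- **Top camera:** its estimate of the neck position was about 2 mm off the wrist camera's. I used the wrist camera's.

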